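Rock the cartridge rack's gate over to the empty tray

TASK

The left-hand tray and chute of the gas-cartridge rack are full, so the three cartridges waiting in the middle magazine are stuck: push the empty right-hand tray fully home with the fingertips, then press down the raised right-hand pad to rock the seesaw gate right over, so that all three roll down into the right-hand tray. Right and left are as the robot sees them. Do not touch or lift any cartridge, leave the full tray home, leave the other things on the shelf where they are, and finish once the three lie still in the tray.

Things in the scene. Friction and masses are not known exactly. Their poses are not given: they have to be found in the camera images.
- rack: low grey sheet-metal gravity rack for gas cartridges, fixed, 298 mm wide (y), base 118 mm deep, 121 mm high. Origin at the centre of its underside, x away from the robot, y left, z up (turned by up to 0.2 rad). Mid: a narrow magazine (36 mm wide, 98 mm deep) with clear windows; under it the seesaw gate; from there an open chute falls to each side, over a pull-out tray.
- gate (a joint): tilt of the seesaw gate in rad, from -0.26 (left side down, feeds the left chute: so at the start) to 0.26 (right side down, feeds the right chute). It is top-heavy: level is the unstable middle, and about 0.5 N on the raised pad moves it. It does not spring back from either stop; press it right over to the stop.
- pivot (a point): point on the axis of the gate's shaft, straight between the two finger pads when level; the shaft runs along the rack's x, 50 mm above the shelf and here 88 mm before the rack's origin, 38 mm clear of the magazine's front
- pad_right (a point): centre of the top face of the gate's right-hand finger pad, a bare steel plate 30 mm (x) by 32 mm (y) by 6 mm on the rocker arm in front of the magazine; with the gate level it lies 58 mm right of point pivot and 25 mm above it, and it turns about the pivot: raised it stands about 89 mm above the shelf, pressed right down about 59 mm
- pad_left (a point): the same on the left-hand pad, which is down at the start
- tray_right (a joint): how far the right-hand tray is pulled out towards the robot (rack -x), in m: 0 is fully home against its stop, up to 0.075. It slides stiffly (about 1.5 N) and stays where it is left. Empty at the start and 30 to 55 mm out.
- tray_right_front (a point): on the outer front face of the right-hand tray, half-way across its 86 mm width, 98 mm right of the rack's middle, 32 mm above the shelf; the front is a plain upright sheet from 15 to 45 mm above the shelf, standing 25 mm in front of the plywood base when the tray is home
- tray_right_floor (a point): middle of the sloping floor of the right-hand tray (inside 130 by 80 mm, moves with the tray); axes as the rack's. The floor falls 5 degrees to the outer side and takes three cartridges side by side
- tray_left (a joint): the same for the left-hand tray: home and full
- tray_left_front (a point): the same point on the front of the left-hand tray
- wait1: lowest of the three waiting cartridges, one on the other in the magazine: steel gas cartridge, 22 mm in diameter and 88 mm long with a thin neck, 58 g; it lies with its axis along the rack's x; origin at its centre
- wait2: middle of the three waiting cartridges, one on the other in the magazine: steel gas cartridge, 22 mm in diameter and 88 mm long with a thin neck, 58 g; it lies with its axis along the rack's x; origin at its centre
- wait3: top of the three waiting cartridges, one on the other in the magazine: steel gas cartridge, 22 mm in diameter and 88 mm long with a thin neck, 58 g; it lies with its axis along the rack's x; origin at its centre
- full1: cartridge in the full left-hand tray, number 1 from the outer end: steel gas cartridge, 22 mm in diameter and 88 mm long with a thin neck, 58 g; it lies with its axis along the rack's x; origin at its centre
- full2: cartridge in the full left-hand tray, number 2 from the outer end: steel gas cartridge, 22 mm in diameter and 88 mm long with a thin neck, 58 g; it lies with its axis along the rack's x; origin at its centre
- full3: cartridge in the full left-hand tray, number 3 from the outer end: steel gas cartridge, 22 mm in diameter and 88 mm long with a thin neck, 58 g; it lies with its axis along the rack's x; origin at its centre
- full4: cartridge in the full left-hand chute, number 4 from the outer end: steel gas cartridge, 22 mm in diameter and 88 mm long with a thin neck, 58 g; it lies with its axis along the rack's x; origin at its centre
- full5: cartridge in the full left-hand chute, number 5 from the outer end: steel gas cartridge, 22 mm in diameter and 88 mm long with a thin neck, 58 g; it lies with its axis along the rack's x; origin at its centre
- full6: cartridge in the full left-hand chute, number 6 from the outer end: steel gas cartridge, 22 mm in diameter and 88 mm long with a thin neck, 58 g; it lies with its axis along the rack's x; origin at its centre
- inflator: silver inflator head standing in front of the rack, 57 mm high, 27 mm thick with a nozzle 36 mm to one side; origin at the centre of its underside. Leave alone.
- tyre_lever: blue tyre lever lying flat, 135 by 15 by 8 mm, origin at its middle. Leave alone.
- valve_wrench: flat stainless valve wrench lying flat, 112 by 22 by 5 mm, origin at its middle. Leave alone.
- jar: clear glass jar with a steel twist cap, 66 mm in diameter, 92 mm high, beside the rack; origin at the centre of its underside. Leave alone.
- patch_tin: flat metal tin, 74 by 50 by 23 mm, beside the rack; origin at the centre of its underside. Leave alone.
There are look-alikes about, which are no part of the job. What is shaped like the full5 but red or yellow is not meant.

How it is judged:
On the way, in this order (a step that is already met when the one before it is completed fails the run):
1. the right-hand tray is pushed home (within 5 mm) while the gate still feeds to the left (value of joint tray_right below 0.005 m and value of joint gate below -0.2 rad), for 0.2 s.
2. the gate is rocked over to the right (beyond 0.2 of 0.26 rad) (value of joint gate above 0.2 rad), for 0.2 s.
At the end, for the whole second after the job is handed in: The gate stays over to the right (more than 0.2 rad), the right-hand tray is home within 5 mm, the three cartridges that waited lie still on its floor (slower than 20 mm/s), the six others are still in the left-hand chute and tray, and the left-hand tray is home within 6 mm (value of joint gate above 0.2 rad and value of joint tray_right below 0.005 m and value of joint tray_left below 0.006 m and x of wait1 in the frame of tray_right_floor between -0.062 and 0.062 m and y of wait1 in the frame of tray_right_floor between -0.041 and 0.041 m and z of each of wait1, wait2, wait3 in the frame of tray_right_floor below 0.026 m and linear speed of each of wait1, wait2, wait3, full1, full2, full3, full4, full5, full6 below 0.02 m/s and x of wait2 in the frame of tray_right_floor between -0.062 and 0.062 m and y of wait2 in the frame of tray_right_floor between -0.041 and 0.041 m and x of wait3 in the frame of tray_right_floor between -0.062 and 0.062 m and y of wait3 in the frame of tray_right_floor between -0.041 and 0.041 m and y of full1 in the frame of rack between 0.012 and 0.14 m and z of each of full1, full2, full3, full4, full5, full6 in the frame of rack below 0.066 m and y of full2 in the frame of rack between 0.012 and 0.14 m and y of full3 in the frame of rack between 0.012 and 0.14 m and y of full4 in the frame of rack between 0.012 and 0.14 m and y of full5 in the frame of rack between 0.012 and 0.14 m and y of full6 in the frame of rack between 0.012 and 0.14 m); the robot touches nothing.
It fails at once if a cartridge was touched by the fingers (contact force between the fingers and wait1 above 0.5 N or contact force between the fingers and wait2 above 0.5 N or contact force between the fingers and wait3 above 0.5 N or contact force between the fingers and full1 above 0.5 N or contact force between the fingers and full2 above 0.5 N or contact force between the fingers and full3 above 0.5 N or contact force between the fingers and full4 above 0.5 N or contact force between the fingers and full5 above 0.5 N or contact force between the fingers and full6 above 0.5 N).
It fails at once if a cartridge was lifted (z of any of wait1, wait2, wait3 in the frame of rack above 0.122 m or z of any of full1, full2, full3, full4, full5, full6 in the frame of rack above 0.075 m).
It fails at once if the full left-hand tray was pulled out (value of joint tray_left above 0.01 m).
It fails at once if another thing on the shelf was moved by more than 20 mm or tipped (distance of any of inflator, tyre_lever, valve_wrench, jar, patch_tin from where it was at the start of the episode above 0.02 m or angle between any of jar, inflator's own z axis and vertical above 0.3 rad).
It also fails if it takes over 45 s, if anything falls off the work surface, if the arm or the gripper's body presses on something with over 40 N, if the wrist force passes 120 N, or if a joint passes its speed limit or range.

ROBOT

A 6-joint arm with a two-finger parallel gripper is mounted at the origin on the work surface. World frame = base frame: x ahead of the robot, y to its left, z up, the work surface at z = 0. Lengths are in m, angles in rad, forces in N, time in s.
With the tool pointing down it reaches from about 0.225 to 0.875 m from the base axis. Payload 3.4 kg.
Tool frame: the origin (TCP) lies on the centre line of the jaws, within the pads' length; the fingertips stand 14 mm ahead of it and the grasp point (between the pads) lies 5 mm behind it (manip.nose_length is the distance from the TCP to the fingertips, in m); z points along the fingers, y is the direction in which the jaws open and shut (so a half turn about z gives the same grasp; the last joint's range is limited). The gripper opens to 85 mm and grips with 20 to 120 N. Pads are 22 mm wide; open, the fingers measure 114 mm over their backs; the gripper's body (76 mm by 85 mm) begins 54 mm behind the grasp point. The pads swing forward as they close: fully open they stand 13 mm farther back than shut.
Start: joints at [1.198, 0.276, 1.505, -0, 1.361, -0.121], TCP at [0.143, 0.557, 0.245] pointing down, gripper open.
Joint ranges: [-2.89, 2.89], [-0.75, 2.08], [0.22, 2.7], [-1.18, 4.32], [0.11, 2.71], [-2.7, 2.7]. Speed limits (rad/s): [2.57, 2.57, 3.14, 3.14, 3.14, 3.14].

INTERFACE

Orientations are given as a 3x3 rotation matrix whose columns are the frame's x, y, z axes.
In Python, from cell import manip gives the robot as it stands.
- The arm moves only by the tool servo_tool, never from a script. Its argument "rows" is a list of rows, each an object of numbers: "hand": the gripper's target within -1 to 1 (fully open at 1, half-way at 0, shut at -1); "x", "y", "z": the shift along the tool's x, y, z in cm; "rx", "ry", "rz": the turn, a rotation vector about the tool's x, y, z in rad. A call has 1 to 12 rows; each row is the pose to reach, as a shift and turn from the pose commanded when the call began, along the tool's axes at that moment; what a row does not reach only later rows make up. A row lasts 1/8 s, in which the tool goes at most 62.5 mm and 10.7 degrees, less where a joint would pass 70% of its speed; a pose out of reach is approached as far as the arm can. A call with a gripper value outside its range is refused whole. The fingers move at their own pace and stop on an object; "grip_force" is the grip in N (left out, the last holds). Time passes only in rows, so rows that repeat a pose let the fingers close. It gives the time, the measured TCP pose, the force and the opening at its end, in the units of the state.
- manip.get_obs(): the state, without advancing time (a new reading comes with each control period).
- manip.camera(name): name is "scene" or "side" or "wrist"; returns the picture (420x560x3 uint8, red, green, blue); there is no depth.
- manip.calibration(name): a dict with "fx", "fy", "cx", "cy" (pixels), "dist" ([k1, k2, p1, p2, k3] as OpenCV has them; the pictures are not rectified), "world_from_camera" (4x4, takes a point from camera to world coordinates); the wrist camera has in their place "hand_eye" (4x4, takes a point from camera to tool coordinates, whose origin is the TCP and whose axes are the flange's). Camera axes: x right, y up, looking along -z (the intrinsics and any distortion apply to the point x, -y, -z); pixel columns grow to the right and rows downward; lengths in m; the calibration is good to about 2 mm. A picture is of the moment at which its call begins: read the wrist's pose just before it. calibration takes no time and is no camera call.
- manip.close_job(): hands the job in, once; it reports no verdict.
The state is a dict: "clock": time; "joints": joint angles; "joint_vel": joint speeds; "joint_torque": joint torques, N m; "tool_pos": TCP position; "tool_rot": TCP orientation; "contact_force": force on the tool from outside, world axes, zero at the start; "wrist_torque": the same for the moment, N m; "width": finger opening in m.
Only numpy, scipy, OpenCV 4.12 (cv2) and the standard library are available. Lean on these libraries where they do the work, as an engineer would, in place of code of your own. Each camera call takes 0.05 s, during which the arm holds its last target.

## Working session

There is one attempt and no reset: what is moved stays moved. The work goes in short steps, Python scripts to look and compute and a tool call to move; the robot and the scene stay as the last step left them, time stands still between calls to the robot, and variables do not carry over. Pictures are saved under pics/ and viewed, and the job is handed in when it is done.

Besides the shell and the picture viewer there is one more tool, called by a JSON object that holds its "fn" and its "kwargs". servo_tool: Moves the arm, as the interface text tells. Its arguments: {"type":"object","properties":{"rows":{"type":"array"},"grip_force":{"type":"number"}},"required":["rows"]}

```bash
mkdir -p pics; ls; python3 - <<'E'
from cell import manip
import cv2, numpy as np
print(manip.get_obs())
for n in ["scene","side","wrist"]:
    c=manip.calibration(n); print(n,c)
    cv2.imwrite(f"pics/{n}0.png",manip.camera(n)[:,:,::-1])
E
```

```text
pics
{'clock': 0.0, 'joints': array([ 1.19799769e+00,  2.76593121e-01,  1.50615895e+00,  1.24781952e-05,
        1.36071339e+00, -1.21023139e-01]), 'joint_vel': array([-0.00051598, -0.00114777, -0.00055397,  0.000745  ,  0.00121646,
       -0.00024767]), 'joint_torque': array([-1.22561323e-04, -4.16784024e+01, -2.45803982e+01,  2.84059452e-04,
        1.10103982e-02, -1.24687111e-05]), 'tool_pos': array([0.14306925, 0.55637946, 0.24443048]), 'tool_rot': array([[-9.68470897e-01,  2.49125752e-01, -6.93486556e-04],
       [ 2.49126604e-01,  9.68469364e-01, -1.73972493e-03],
       [ 2.38210200e-04, -1.85763892e-03, -9.99998246e-01]]), 'contact_force': array([-0.84520753, -0.30118484,  1.17328706]), 'wrist_torque': array([ 0.06162972, -0.00013971,  0.01707349]), 'width': 0.08525457777066169}
scene {'fx': 392.9791257706832, 'fy': 392.9791257706832, 'cx': 281.7375924453832, 'cy': 209.65439567844578, 'dist': array([-0.0995043,  0.       ,  0.       ,  0.       ,  0.       ]), 'world_from_camera': array([[-0.56071995, -0.46411083,  0.68570714,  1.07196075],
       [ 0.82796112, -0.32285239, 
[... 448 characters left out ...]
1463, -0.63234317, -0.52228845],
       [-0.02378417,  0.85423934,  0.5193356 ,  0.52613936],
       [ 0.        ,  0.        ,  0.        ,  1.        ]])}
wrist {'fx': 338.3863605715145, 'fy': 338.3863605715145, 'cx': 279.26895570836473, 'cy': 208.5251793034192, 'dist': array([-0.01936262,  0.        ,  0.        ,  0.        ,  0.        ]), 'hand_eye': array([[ 1.21547401e-04,  9.50375256e-01,  3.11105862e-01,
         8.01322149e-02],
       [ 9.99999631e-01,  1.48926061e-04, -8.45638193e-04,
        -1.14311361e-03],
       [-8.50005385e-04,  3.11105851e-01, -9.50374888e-01,
        -1.29121141e-01],
       [ 0.00000000e+00,  0.00000000e+00,  0.00000000e+00,
         1.00000000e+00]])}
```

View pics/scene0.png

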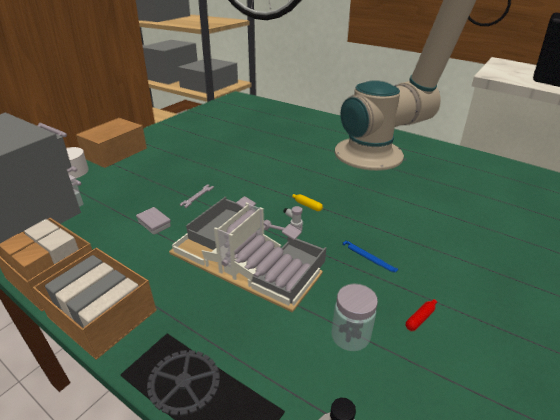

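View pics/side0.png

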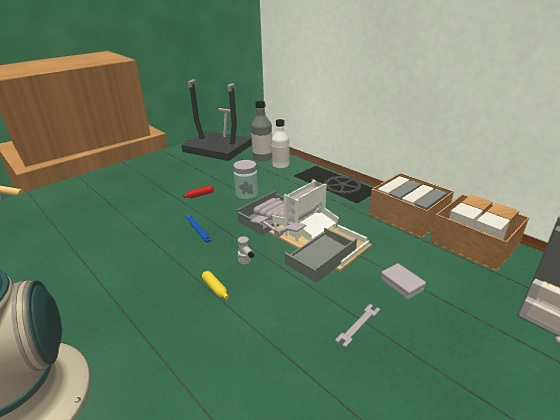

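View pics/wrist0.png

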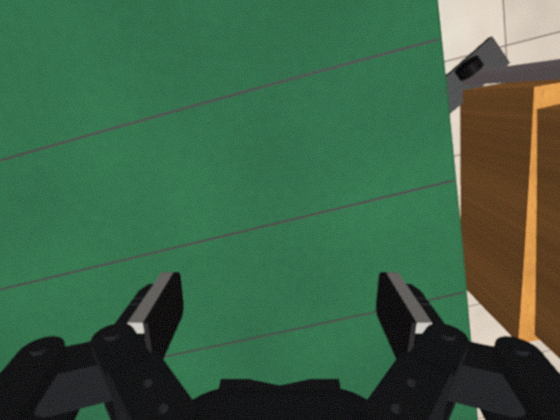

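The scene view shows the rack around (250,240), with the robot's left full tray at image right (290,275) and the right tray at (215,220). The side view shows the pulled-out empty tray at (320,255), the inflator at (243,250) and the magazine at (305,205). I'll enlarge both around the rack.

```bash
python3 - <<'E'
import cv2
a=cv2.imread("pics/scene0.png")[170:310,150:350]; cv2.imwrite("pics/s_zoom.png",cv2.resize(a,None,fx=4,fy=4,interpolation=cv2.INTER_CUBIC))
a=cv2.imread("pics/side0.png")[165:305,215:415]; cv2.imwrite("pics/d_zoom.png",cv2.resize(a,None,fx=4,fy=4,interpolation=cv2.INTER_CUBIC))
E
```

```text
(no output)
```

View pics/s_zoom.png

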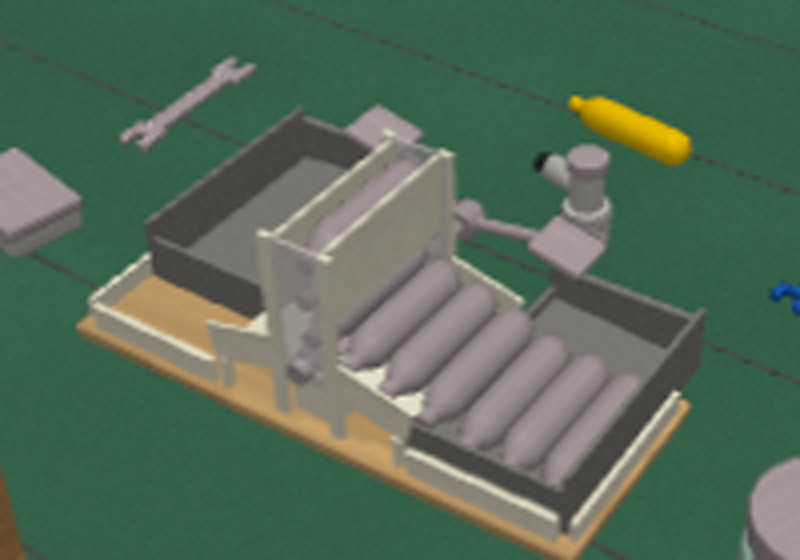

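View pics/d_zoom.png

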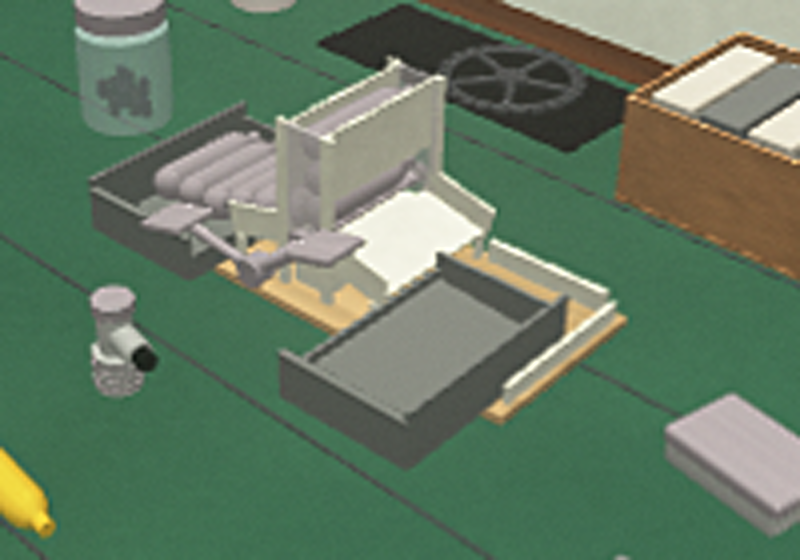

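```bash
cat > h.py <<'E'
import numpy as np, cv2
from cell import manip
def cam(name,obs=None):
    c=manip.calibration(name)
    K=np.array([[c['fx'],0,c['cx']],[0,c['fy'],c['cy']],[0,0,1]])
    if 'world_from_camera' in c: T=c['world_from_camera']
    else:
        obs=obs or manip.get_obs(); W=np.eye(4); W[:3,:3]=obs['tool_rot']; W[:3,3]=obs['tool_pos']; T=W@c['hand_eye']
    return K,c['dist'],T
def ray(C,px):
    K,d,T=C
    p=cv2.undistortPoints(np.array(px,float).reshape(-1,1,2),K,d).reshape(-1,2)
    v=np.c_[p[:,0],-p[:,1],-np.ones(len(p))]@T[:3,:3].T
    return T[:3,3],v
def onz(C,px,z):
    o,v=ray(C,px); s=(z-o[2])/v[:,2]; return o+s[:,None]*v
def proj(C,P):
    K,d,T=C
    q=(np.atleast_2d(P)-T[:3,3])@T[:3,:3]; q=q*[1,-1,-1]
    return cv2.projectPoints(q,np.zeros(3),np.zeros(3),K,d)[0].reshape(-1,2)
E
python3 - <<'E'
from h import *
S=cam("scene");D=cam("side")
sz=lambda l:[(150+x/4,170+y/4) for x,y in l]
dz=lambda l:[(215+x/4,165+y/4) for x,y in l]
np.set_printoptions(precision=4,suppress=True)
print("tray front top D",onz(D,dz([(282,352),(408,422)]),.045))
print("tray front bot D",onz(D,dz([(282,392),(405,467)]),.015))
print("tray front top S",onz(S,sz([(300,110)]),.045))
print("raised pad D",onz(D,dz([(280,247),(318,230),(366,240),(332,264)]),.089))
print("pad S raised",onz(S,sz([(380,106),(423,132)]),.089))
print("low pad S",onz(S,sz([(530,247),(565,215),(607,240),(572,275)]),.059))
print("low pad D",onz(D,dz([(140,218),(180,205),(214,212),(178,232)]),.059))
print("base S",onz(S,sz([(80,325),(575,555),(688,405)]),.008))
print("base D",onz(D,dz([(497,420),(625,318)]),.008))
print("mag top S",onz(S,sz([(262,234),(328,258),(452,154),(388,134)]),.121))
print("mag top D",onz(D,dz([(280,122),(325,138),(443,78),(395,62)]),.121))
print("inflator bottom D",onz(D,dz([(118,388)]),.0), "top",onz(D,dz([(112,298)]),.057),"S top",onz(S,sz([(587,158)]),.057),"nozzle",onz(D,dz([(145,358)]),.035),onz(S,sz([(540,162)]),.035))
E
```

```text
tray front top D [[ 0.5004 -0.0647  0.045 ]
 [ 0.5048 -0.1467  0.045 ]]
tray front bot D [[ 0.5036 -0.0608  0.015 ]
 [ 0.5058 -0.145   0.015 ]]
tray front top S [[ 0.5014 -0.1514  0.045 ]]
raised pad D [[ 0.5212 -0.0426  0.089 ]
 [ 0.5463 -0.0451  0.089 ]
 [ 0.5569 -0.0692  0.089 ]
 [ 0.5289 -0.0722  0.089 ]]
pad S raised [[ 0.5241 -0.0708  0.089 ]
 [ 0.5311 -0.0364  0.089 ]]
low pad S [[0.5484 0.0433 0.059 ]
 [0.5156 0.043  0.059 ]
 [0.5213 0.0722 0.059 ]
 [0.5553 0.0729 0.059 ]]
low pad D [[0.5174 0.0678 0.059 ]
 [0.5425 0.0622 0.059 ]
 [0.5512 0.0428 0.059 ]
 [0.5231 0.0415 0.059 ]]
base S [[ 0.6838 -0.1494  0.008 ]
 [ 0.6672  0.1481  0.008 ]
 [ 0.5546  0.142   0.008 ]]
base D [[ 0.5722 -0.1489  0.008 ]
 [ 0.6921 -0.1432  0.008 ]]
mag top S [[ 0.6756 -0.0154  0.121 ]
 [ 0.6721  0.0199  0.121 ]
 [ 0.5764  0.0165  0.121 ]
 [ 0.5803 -0.0193  0.121 ]]
mag top D [[ 0.5732  0.0105  0.121 ]
 [ 0.5777 -0.0192  0.121 ]
 [ 0.674  -0.0184  0.121 ]
 [ 0.67    0.0147  0.121 ]]
inflator bottom D [[0.4558 0.0178 0.    ]] top [[0.4587 0.0202 0.057 ]] S top [[0.4623 0.0229 0.057 ]] nozzle [[ 0.4555 -0.0087  0.035 ]] [[ 0.4535 -0.0136  0.035 ]]
```

The rack's yaw is about 0.058 rad. The tray front is near (0.503,-0.106), about 41 mm out, and the raised pad is near (0.538,-0.057). I'll move to a look pose in front of the right tray with the fingers shut.

{"fn": "servo_tool", "kwargs": {"rows": [{"x": -3,"y": -4.5,"z": 0,"rz": -0.02,"hand": -1},{"x": -6.5,"y": -9,"z": 0,"rz": -0.05,"hand": -1},{"x": -10,"y": -14,"z": 0,"rz": -0.08,"hand": -1},{"x": -13.5,"y": -19,"z": 0,"rz": -0.1,"hand": -1},{"x": -17,"y": -24,"z": 0.5,"rz": -0.13,"hand": -1},{"x": -20.5,"y": -29,"z": 1,"rz": -0.16,"hand": -1},{"x": -24,"y": -34,"z": 1.5,"rz": -0.18,"hand": -1},{"x": -27.5,"y": -39,"z": 2,"rz": -0.2,"hand": -1},{"x": -31,"y": -44,"z": 3,"rz": -0.23,"hand": -1},{"x": -34.5,"y": -49,"z": 4,"rz": -0.26,"hand": -1},{"x": -38,"y": -54,"z": 4.5,"rz": -0.28,"hand": -1},{"x": -41.5,"y": -59,"z": 4.5,"rz": -0.31,"hand": -1}]}}

```text
invalid input
```

{"fn": "servo_tool", "kwargs": {"rows": [{"x": 0,"hand": -1},{"x": 0,"hand": -1},{"x": 0,"hand": -1}]}}

```text
invalid input
```

```bash
python3 - <<'E'
from h import *
o=manip.get_obs(); print(o['clock'],o['tool_pos'],o['tool_rot'],o['width'],o['joints'])
np.savez("o1.npz",**o)
cv2.imwrite("pics/w1.png",manip.camera("wrist")[:,:,::-1])
E
```

```text
0.15 [0.14312804 0.55651316 0.24464262] [[-9.68467219e-01  2.49140489e-01 -5.12963040e-04]
 [ 2.49140959e-01  9.68466346e-01 -1.31096031e-03]
 [ 1.70174149e-04 -1.39742219e-03 -9.99999009e-01]] 0.08499903201999091 [ 1.19799443e+00  2.76449927e-01  1.50583151e+00  2.47071115e-07
  1.36071897e+00 -1.21008921e-01]
```

View pics/w1.png

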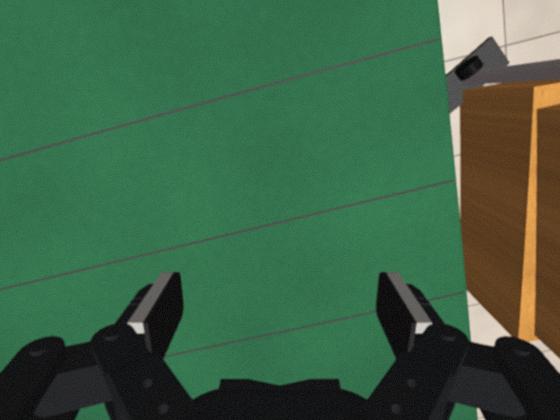

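The wrist view is unchanged, so the call was refused. I'll try again with every field in each row.

{"fn": "servo_tool", "kwargs": {"rows": [{"x": 0,"y": 0,"z": 0,"rx": 0,"ry": 0,"rz": 0,"hand": -1}]}}

```text
clock: 0.32
tool_pos: [0.1432, 0.5568, 0.245]
tool_rot: [[-0.968, 0.249, -0.0], [0.249, 0.968, -0.0], [0.0, -0.0, -1.0]]
contact_force: [0.3, 0.8, -0.4]
width: 0.0701
```

{"fn": "servo_tool", "kwargs": {"rows": [{"x": -3,"y": -4.5,"z": 0,"rx": 0,"ry": 0,"rz": -0.02,"hand": -1},{"x": -6.5,"y": -9,"z": 0,"rx": 0,"ry": 0,"rz": -0.05,"hand": -1},{"x": -10,"y": -14,"z": 0,"rx": 0,"ry": 0,"rz": -0.08,"hand": -1},{"x": -13.5,"y": -19,"z": 0,"rx": 0,"ry": 0,"rz": -0.1,"hand": -1},{"x": -17,"y": -24,"z": 0.5,"rx": 0,"ry": 0,"rz": -0.13,"hand": -1},{"x": -20.5,"y": -29,"z": 1,"rx": 0,"ry": 0,"rz": -0.16,"hand": -1},{"x": -24,"y": -34,"z": 1.5,"rx": 0,"ry": 0,"rz": -0.18,"hand": -1},{"x": -27.5,"y": -39,"z": 2,"rx": 0,"ry": 0,"rz": -0.2,"hand": -1},{"x": -31,"y": -44,"z": 3,"rx": 0,"ry": 0,"rz": -0.23,"hand": -1},{"x": -34.5,"y": -49,"z": 4,"rx": 0,"ry": 0,"rz": -0.26,"hand": -1},{"x": -38,"y": -54,"z": 4.5,"rx": 0,"ry": 0,"rz": -0.28,"hand": -1},{"x": -41.5,"y": -59,"z": 4.5,"rx": 0,"ry": 0,"rz": -0.31,"hand": -1}]}}

```text
clock: 1.82
tool_pos: [0.3983, -0.1199, 0.2001]
tool_rot: [[-0.998, -0.058, 0.0], [-0.058, 0.998, 0.001], [-0.0, 0.001, -1.0]]
contact_force: [0.8, -0.1, -0.6]
width: 0.0001
```

{"fn": "servo_tool", "kwargs": {"rows": [{"x": 0,"y": 0,"z": 0,"rx": 0,"ry": 0,"rz": 0,"hand": -1},{"x": 0,"y": 0,"z": 0,"rx": 0,"ry": 0,"rz": 0,"hand": -1},{"x": 0,"y": 0,"z": 0,"rx": 0,"ry": 0,"rz": 0,"hand": -1}]}}

```text
clock: 2.2
tool_pos: [0.3975, -0.1165, 0.2002]
tool_rot: [[-0.998, -0.06, -0.0], [-0.06, 0.998, 0.001], [0.0, 0.001, -1.0]]
contact_force: [-0.1, 0.6, -0.1]
width: -0.0001
```

```bash
python3 - <<'E'
from h import *
o=manip.get_obs(); print(o['clock'],o['tool_pos'],o['tool_rot'],o['width'],o['joints'])
np.savez("o1.npz",**o)
cv2.imwrite("pics/w2.png",manip.camera("wrist")[:,:,::-1])
E
```

```text
2.2 [ 0.39751409 -0.11653763  0.20024162] [[-9.98220185e-01 -5.96341924e-02 -4.75326103e-04]
 [-5.96345173e-02  9.98220032e-01  7.01318268e-04]
 [ 4.32657489e-04  7.28415894e-04 -9.99999641e-01]] -5.1769290111617894e-05 [-4.53865192e-01  6.54682575e-02  1.89109793e+00  4.55243526e-04
  1.18576119e+00 -2.08450243e+00]
```

View pics/w2.png

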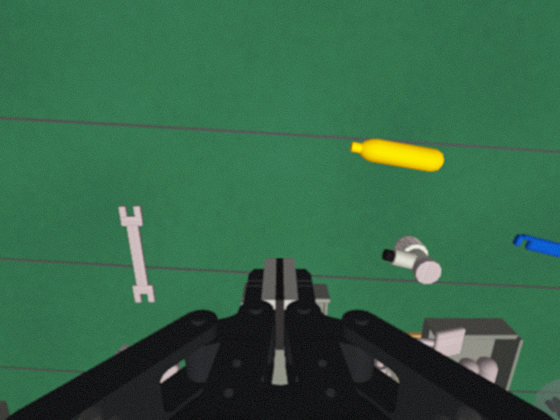

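The wrist view shows the wrench at (137,255), the inflator at (415,265), the yellow cartridge at (400,155) and the tray partly hidden behind the fingers near (285,290). Nothing is in the way in front of the tray at y≈-0.125, so I'll go down there.

{"fn": "servo_tool", "kwargs": {"rows": [{"x": -3,"y": -0.5,"z": 2,"rx": 0,"ry": 0,"rz": 0,"hand": -1},{"x": -6.0,"y": -1.2,"z": 5,"rx": 0,"ry": 0,"rz": 0,"hand": -1},{"x": -6.5,"y": -1.2,"z": 9,"rx": 0,"ry": 0,"rz": 0,"hand": -1},{"x": -6.5,"y": -1.2,"z": 12.5,"rx": 0,"ry": 0,"rz": 0,"hand": -1},{"x": -6.5,"y": -1.2,"z": 14.8,"rx": 0,"ry": 0,"rz": 0,"hand": -1},{"x": -6.5,"y": -1.2,"z": 15.8,"rx": 0,"ry": 0,"rz": 0,"hand": -1},{"x": -6.5,"y": -1.2,"z": 15.8,"rx": 0,"ry": 0,"rz": 0,"hand": -1}]}}

```text
clock: 3.12
tool_pos: [0.4637, -0.1254, 0.0423]
tool_rot: [[-0.998, -0.059, -0.0], [-0.059, 0.998, 0.0], [0.0, 0.0, -1.0]]
contact_force: [0.4, 0.2, 0.2]
width: 0.0001
```

```bash
python3 - <<'E'
from h import *
o=manip.get_obs(); print(o['clock'],o['tool_pos'],o['contact_force'])
a=manip.camera("side")[:,:,::-1]; cv2.imwrite("pics/d2.png",cv2.resize(a[165:305,215:415],None,fx=4,fy=4,interpolation=cv2.INTER_CUBIC))
E
```

```text
3.125 [ 0.46369721 -0.12535585  0.04231138] [0.36625652 0.15499007 0.22439069]
```

View pics/d2.png

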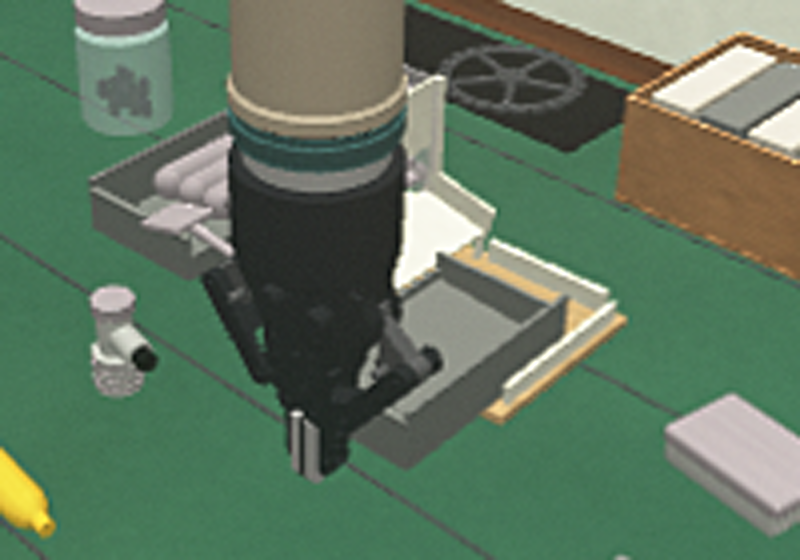

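The fingertips are just in front of the tray front, at zoom (310,470), but the outer knuckles stick out sideways, at zoom (205,275) and (440,360). I'll check how far they clear the raised pad.

```bash
python3 - <<'E'
from h import *
D=cam("side")
np.set_printoptions(precision=4,suppress=True)
n=np.array([.998,.059,0]); p0=np.array([.4637,-.1254,.042])
for z in [(205,275),(250,378),(440,355),(268,385),(310,478),(330,470)]:
    o,v=ray(D,[(215+z[0]/4,165+z[1]/4)]); s=n@(p0-o)/(v[0]@n); P=o+s*v[0]; print(z,P, (P-p0)@np.array([-.059,.998,0]))
E
```

```text
(205, 275) [ 0.4595 -0.0552  0.1078] 0.07030424923768802
(250, 378) [ 0.4612 -0.0832  0.0604] 0.04225121552573253
(440, 355) [ 0.4678 -0.1942  0.1309] -0.06894671130671526
(268, 385) [ 0.4619 -0.0951  0.0624] 0.030351357268906618
(310, 478) [ 0.4635 -0.1216  0.0197] 0.0037604608669683215
(330, 470) [ 0.4642 -0.1343  0.0323] -0.008910476731275669
```

When shut, the knuckles spread about ±6 cm sideways at z≈0.1, too near the raised pad. I'll turn the tool 90° so they lie along the push direction.

{"fn": "servo_tool", "kwargs": {"rows": [{"x": 0,"y": 0,"z": 0,"rx": 0,"ry": 0,"rz": 0.17,"hand": -1},{"x": 0,"y": 0,"z": 0,"rx": 0,"ry": 0,"rz": 0.35,"hand": -1},{"x": 0,"y": 0,"z": 0,"rx": 0,"ry": 0,"rz": 0.53,"hand": -1},{"x": 0,"y": 0,"z": 0,"rx": 0,"ry": 0,"rz": 0.71,"hand": -1},{"x": 0,"y": 0,"z": 0,"rx": 0,"ry": 0,"rz": 0.89,"hand": -1},{"x": 0,"y": 0,"z": 0,"rx": 0,"ry": 0,"rz": 1.07,"hand": -1},{"x": 0,"y": 0,"z": 0,"rx": 0,"ry": 0,"rz": 1.25,"hand": -1},{"x": 0,"y": 0,"z": 0,"rx": 0,"ry": 0,"rz": 1.42,"hand": -1},{"x": 0,"y": 0,"z": 0,"rx": 0,"ry": 0,"rz": 1.57,"hand": -1},{"x": 0,"y": 0,"z": 0,"rx": 0,"ry": 0,"rz": 1.57,"hand": -1}]}}

```text
clock: 4.42
tool_pos: [0.4646, -0.1263, 0.0435]
tool_rot: [[-0.061, 0.998, 0.003], [0.998, 0.061, -0.001], [-0.001, 0.002, -1.0]]
contact_force: [0.6, 0.4, 0.3]
width: -0.0002
```

```bash
python3 - <<'E'
from h import *
o=manip.get_obs(); print(o['clock'],o['tool_pos'],o['tool_rot'],o['contact_force'])
a=manip.camera("side")[:,:,::-1]; cv2.imwrite("pics/d3.png",cv2.resize(a[165:305,215:415],None,fx=4,fy=4,interpolation=cv2.INTER_CUBIC))
E
```

```text
4.425 [ 0.46464338 -0.12633604  0.04351546] [[-6.08707904e-02  9.98142375e-01  2.55867615e-03]
 [ 9.98145006e-01  6.08734716e-02 -9.83307365e-04]
 [-1.13723625e-03  2.49407513e-03 -9.99996243e-01]] [0.62517499 0.40504547 0.31053716]
```

View pics/d3.png

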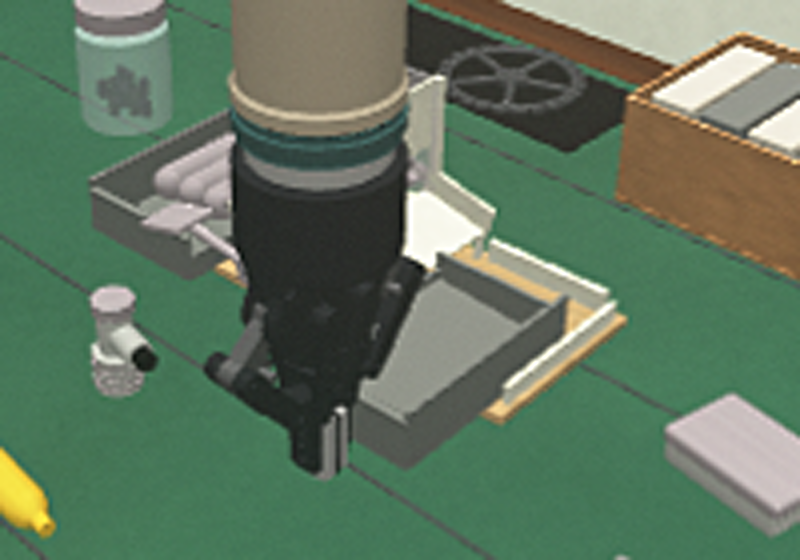

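The knuckles now point along the push direction and the tips are in front of the tray. I'll push in steps.

{"fn": "servo_tool", "kwargs": {"rows": [{"x": 0,"y": 1,"z": 0,"rx": 0,"ry": 0,"rz": 0,"hand": -1},{"x": 0,"y": 1.8,"z": 0,"rx": 0,"ry": 0,"rz": 0,"hand": -1},{"x": 0,"y": 2.3,"z": 0,"rx": 0,"ry": 0,"rz": 0,"hand": -1},{"x": 0,"y": 2.7,"z": 0,"rx": 0,"ry": 0,"rz": 0,"hand": -1},{"x": 0,"y": 3.1,"z": 0,"rx": 0,"ry": 0,"rz": 0,"hand": -1},{"x": 0,"y": 3.5,"z": 0,"rx": 0,"ry": 0,"rz": 0,"hand": -1},{"x": 0,"y": 3.9,"z": 0,"rx": 0,"ry": 0,"rz": 0,"hand": -1},{"x": 0,"y": 4.3,"z": 0,"rx": 0,"ry": 0,"rz": 0,"hand": -1},{"x": 0,"y": 4.7,"z": 0,"rx": 0,"ry": 0,"rz": 0,"hand": -1},{"x": 0,"y": 5.0,"z": 0,"rx": 0,"ry": 0,"rz": 0,"hand": -1},{"x": 0,"y": 5.0,"z": 0,"rx": 0,"ry": 0,"rz": 0,"hand": -1}]}}

```text
clock: 5.85
tool_pos: [0.5144, -0.1232, 0.0424]
tool_rot: [[-0.059, 0.998, 0.001], [0.998, 0.059, -0.0], [-0.0, 0.001, -1.0]]
contact_force: [-0.3, -0.7, 0.4]
width: -0.0001
```

```bash
python3 - <<'E'
from h import *
o=manip.get_obs(); print(o['clock'],o['tool_pos'],o['contact_force'])
a=manip.camera("side")[:,:,::-1]; cv2.imwrite("pics/d4.png",cv2.resize(a[165:305,215:415],None,fx=4,fy=4,interpolation=cv2.INTER_CUBIC))
E
```

```text
5.85 [ 0.51443467 -0.1232195   0.04241292] [-0.27403748 -0.68815969  0.37592518]
```

View pics/d4.png

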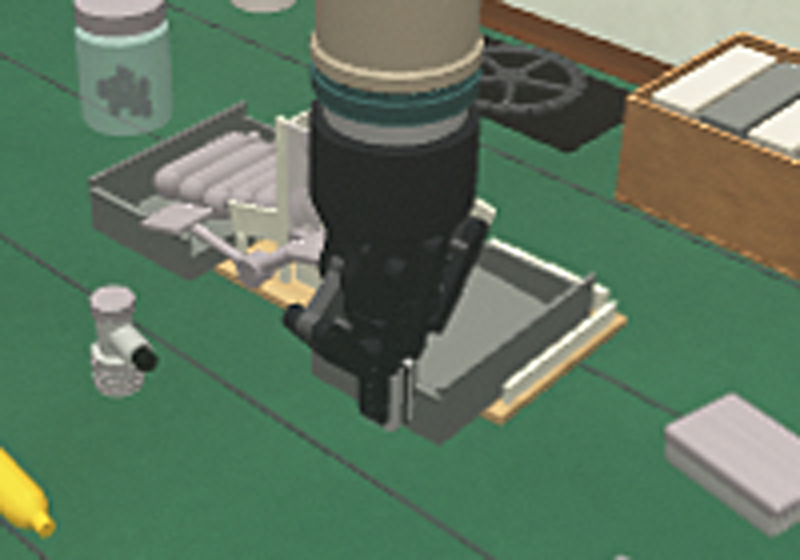

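The tray is moving in with a clean contact. I'll keep going.

{"fn": "servo_tool", "kwargs": {"rows": [{"x": 0,"y": 0.4,"z": 0,"rx": 0,"ry": 0,"rz": 0,"hand": -1},{"x": 0,"y": 0.8,"z": 0,"rx": 0,"ry": 0,"rz": 0,"hand": -1},{"x": 0,"y": 1.1,"z": 0,"rx": 0,"ry": 0,"rz": 0,"hand": -1},{"x": 0,"y": 1.4,"z": 0,"rx": 0,"ry": 0,"rz": 0,"hand": -1},{"x": 0,"y": 1.6,"z": 0,"rx": 0,"ry": 0,"rz": 0,"hand": -1},{"x": 0,"y": 1.6,"z": 0,"rx": 0,"ry": 0,"rz": 0,"hand": -1}]}}

```text
clock: 6.65
tool_pos: [0.5301, -0.1222, 0.0423]
tool_rot: [[-0.059, 0.998, 0.001], [0.998, 0.059, 0.0], [0.0, 0.001, -1.0]]
contact_force: [0.1, -0.8, -0.8]
width: -0.0001
```

{"fn": "servo_tool", "kwargs": {"rows": [{"x": 0,"y": 0.1,"z": 0,"rx": 0,"ry": 0,"rz": 0,"hand": -1},{"x": 0,"y": 0.2,"z": 0,"rx": 0,"ry": 0,"rz": 0,"hand": -1},{"x": 0,"y": 0.2,"z": 0,"rx": 0,"ry": 0,"rz": 0,"hand": -1}]}}

```text
clock: 7.02
tool_pos: [0.5307, -0.1219, 0.0421]
tool_rot: [[-0.059, 0.998, -0.002], [0.998, 0.059, 0.0], [0.001, -0.002, -1.0]]
contact_force: [-3.3, 0.1, 1.3]
width: -0.0001
```

```bash
python3 - <<'E'
from h import *
o=manip.get_obs(); print(o['clock'],o['tool_pos'],o['contact_force'])
a=manip.camera("side")[:,:,::-1]; cv2.imwrite("pics/d5.png",cv2.resize(a[165:305,215:415],None,fx=4,fy=4,interpolation=cv2.INTER_CUBIC))
a=manip.camera("scene")[:,:,::-1]; cv2.imwrite("pics/s5.png",cv2.resize(a[170:310,150:350],None,fx=4,fy=4,interpolation=cv2.INTER_CUBIC))
E
```

```text
7.025 [ 0.53067358 -0.12191393  0.04206258] [-3.2793719   0.06967389  1.31686892]
```

View pics/d5.png

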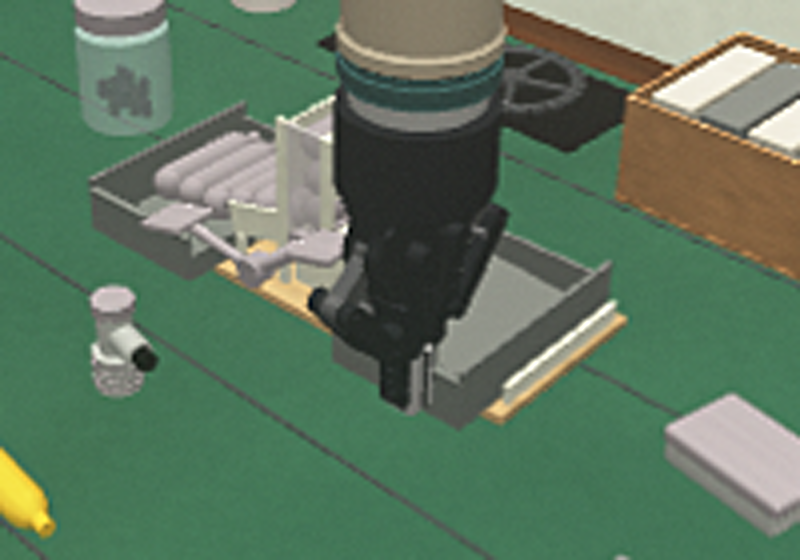

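View pics/s5.png

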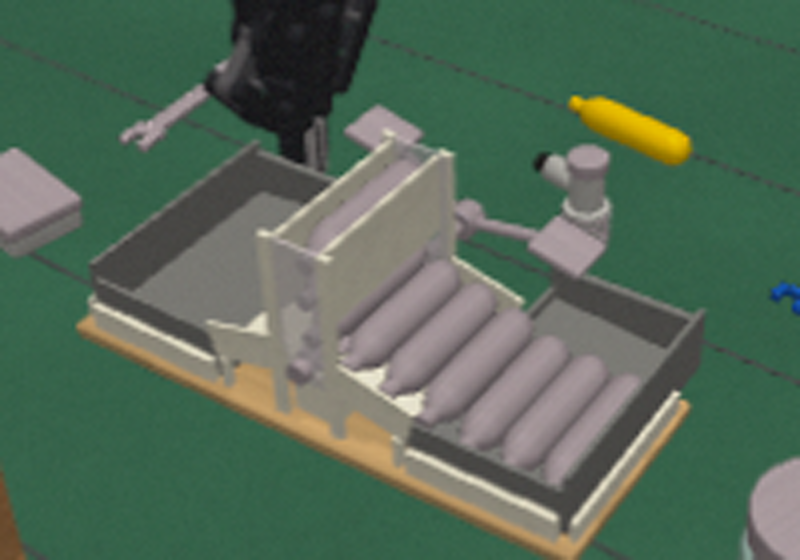

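The tray's rear wall now meets the rear lip at scene zoom (95,290), and the force has risen. I'll press a few mm more to make sure of the stop.

{"fn": "servo_tool", "kwargs": {"rows": [{"x": 0,"y": 0.2,"z": 0,"rx": 0,"ry": 0,"rz": 0,"hand": -1},{"x": 0,"y": 0.4,"z": 0,"rx": 0,"ry": 0,"rz": 0,"hand": -1},{"x": 0,"y": 0.4,"z": 0,"rx": 0,"ry": 0,"rz": 0,"hand": -1}]}}

```text
clock: 7.5
tool_pos: [0.5308, -0.1211, 0.0413]
tool_rot: [[-0.06, 0.998, -0.01], [0.998, 0.06, 0.002], [0.002, -0.01, -1.0]]
contact_force: [-10.3, -1.6, 3.6]
width: -0.0001
```

It holds at 10 N with no further travel, so the tray is home. I'll back off and rise.

{"fn": "servo_tool", "kwargs": {"rows": [{"x": 0,"y": -0.8,"z": 0,"rx": 0,"ry": 0,"rz": 0,"hand": -1},{"x": 0,"y": -2.0,"z": 0,"rx": 0,"ry": 0,"rz": 0,"hand": -1},{"x": 0,"y": -4.0,"z": 0,"rx": 0,"ry": 0,"rz": 0,"hand": -1},{"x": 0,"y": -5.0,"z": -2,"rx": 0,"ry": 0,"rz": -0.1,"hand": -1},{"x": 0,"y": -5.0,"z": -6,"rx": 0,"ry": 0,"rz": -0.28,"hand": -1},{"x": 0,"y": -5.0,"z": -10,"rx": 0,"ry": 0,"rz": -0.46,"hand": -1},{"x": 0,"y": -5.0,"z": -14,"rx": 0,"ry": 0,"rz": -0.64,"hand": -1},{"x": 0,"y": -5.0,"z": -15,"rx": 0,"ry": 0,"rz": -0.82,"hand": -1},{"x": 0,"y": -5.0,"z": -15,"rx": 0,"ry": 0,"rz": -1.0,"hand": -1},{"x": 0,"y": -5.0,"z": -15,"rx": 0,"ry": 0,"rz": -1.18,"hand": -1},{"x": 0,"y": -5.0,"z": -15,"rx": 0,"ry": 0,"rz": -1.36,"hand": -1},{"x": 0,"y": -5.0,"z": -15,"rx": 0,"ry": 0,"rz": -1.57,"hand": -1}]}}

```text
clock: 9.0
tool_pos: [0.4861, -0.1249, 0.1926]
tool_rot: [[-0.999, -0.042, 0.002], [-0.042, 0.999, -0.0], [-0.002, -0.0, -1.0]]
contact_force: [1.1, 0.1, 0.7]
width: -0.0002
```

{"fn": "servo_tool", "kwargs": {"rows": [{"x": 0,"y": 0,"z": 0,"rx": 0,"ry": 0,"rz": 0,"hand": -1},{"x": 0,"y": 0,"z": 0,"rx": 0,"ry": 0,"rz": 0,"hand": -1}]}}

```text
clock: 9.25
tool_pos: [0.4858, -0.1248, 0.1925]
tool_rot: [[-0.999, -0.033, 0.001], [-0.033, 0.999, -0.0], [-0.001, -0.0, -1.0]]
contact_force: [-0.3, -0.1, -0.4]
width: 0.0002
```

```bash
python3 - <<'E'
from h import *
o=manip.get_obs(); print(o['clock'],o['tool_pos'],o['tool_rot'],o['contact_force'])
W=cam("wrist",o)
cv2.imwrite("pics/w6.png",manip.camera("wrist")[:,:,::-1])
a=manip.camera("side")[:,:,::-1]; cv2.imwrite("pics/d6.png",a)
# predicted raised pad, level
for P in [(.537,-.056,.089),(.5415,-.105,.032)]: print(proj(W,P),proj(cam("side"),P))
E
```

```text
9.25 [ 0.4858493  -0.12484943  0.19245754] [[-9.99453332e-01 -3.30473963e-02  9.51981144e-04]
 [-3.30475348e-02  9.99453773e-01 -1.30093582e-04]
 [-9.47161892e-04 -1.61483094e-04 -9.99999538e-01]] [-0.27587858 -0.12656177 -0.42599494]
[[366.58544721 278.77622396]] [[295.10328402 226.28744748]]
[[299.26950923 250.6844804 ]] [[313.64777897 257.91683097]]
```

View pics/w6.png

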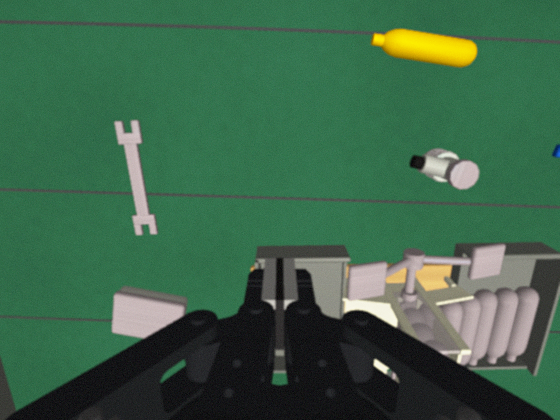

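View pics/d6.png

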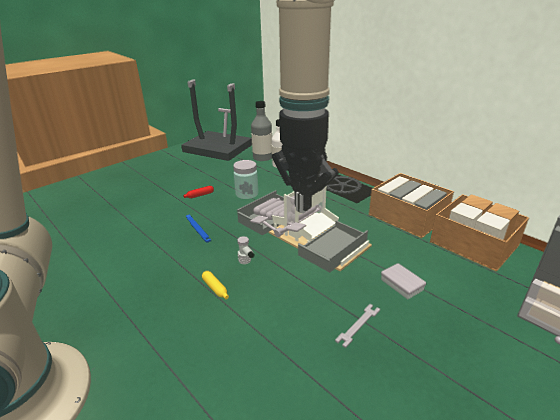

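The wrist view shows the raised right pad at (367,281) against a prediction of (367,279), so the pad position is good. The tray fronts line up at rows 247 and 245. I'll move over the pad.

{"fn": "servo_tool", "kwargs": {"rows": [{"x": -2,"y": 2.5,"z": 0,"rx": 0,"ry": 0,"rz": 0,"hand": -1},{"x": -4,"y": 5,"z": 0,"rx": 0,"ry": 0,"rz": 0,"hand": -1},{"x": -4.9,"y": 5.9,"z": 1,"rx": 0,"ry": 0,"rz": -0.02,"hand": -1},{"x": -4.9,"y": 5.9,"z": 3.5,"rx": 0,"ry": 0,"rz": -0.02,"hand": -1},{"x": -4.9,"y": 5.9,"z": 6,"rx": 0,"ry": 0,"rz": -0.02,"hand": -1},{"x": -4.9,"y": 5.9,"z": 7.3,"rx": 0,"ry": 0,"rz": -0.02,"hand": -1},{"x": -4.9,"y": 5.9,"z": 7.3,"rx": 0,"ry": 0,"rz": -0.02,"hand": -1}]}}

```text
clock: 10.22
tool_pos: [0.5317, -0.0642, 0.1182]
tool_rot: [[-0.998, -0.055, -0.003], [-0.055, 0.998, 0.001], [0.003, 0.001, -1.0]]
contact_force: [0.9, -0.2, 0.0]
width: -0.0004
```

```bash
python3 - <<'E'
from h import *
o=manip.get_obs(); print(o['clock'],o['tool_pos'],o['contact_force'])
a=manip.camera("side")[:,:,::-1]; cv2.imwrite("pics/d7.png",cv2.resize(a[145:285,215:415],None,fx=4,fy=4,interpolation=cv2.INTER_CUBIC))
cv2.imwrite("pics/w7.png",manip.camera("wrist")[:,:,::-1])
E
```

```text
10.225 [ 0.5317333  -0.06419988  0.11819686] [ 0.92547074 -0.17502656  0.00998914]
```

View pics/d7.png

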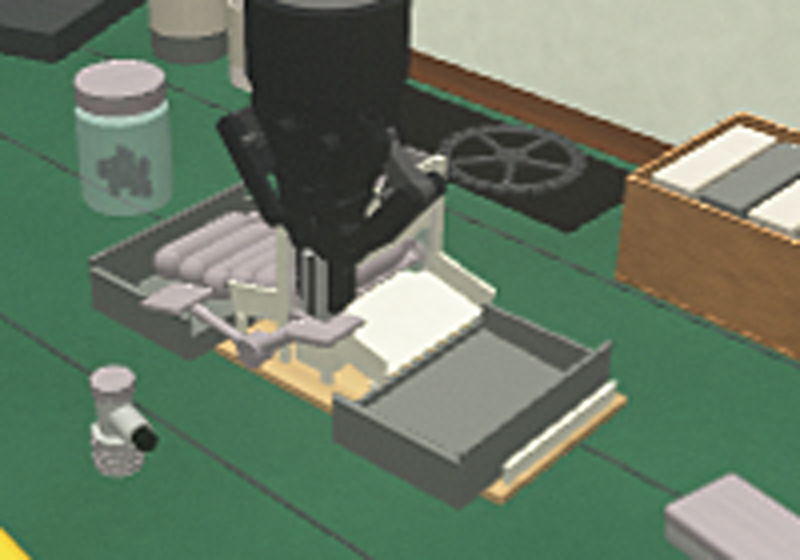

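View pics/w7.png

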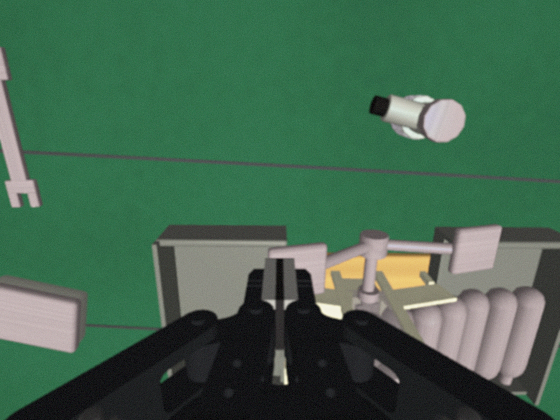

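The tips are just above the outer half of the raised right pad, at wrist (280,262) with the pad spanning columns 268–325. I'll press down.

{"fn": "servo_tool", "kwargs": {"rows": [{"x": 0,"y": 0,"z": 0.6,"rx": 0,"ry": 0,"rz": 0,"hand": -1},{"x": 0,"y": 0,"z": 1.1,"rx": 0,"ry": 0,"rz": 0,"hand": -1},{"x": 0,"y": 0,"z": 1.5,"rx": 0,"ry": 0,"rz": 0,"hand": -1},{"x": 0,"y": 0,"z": 1.9,"rx": 0,"ry": 0,"rz": 0,"hand": -1},{"x": 0,"y": 0,"z": 2.3,"rx": 0,"ry": 0,"rz": 0,"hand": -1},{"x": 0,"y": 0,"z": 2.7,"rx": 0,"ry": 0,"rz": 0,"hand": -1},{"x": 0,"y": 0,"z": 3.1,"rx": 0,"ry": 0,"rz": 0,"hand": -1},{"x": 0,"y": 0,"z": 3.5,"rx": 0,"ry": 0,"rz": 0,"hand": -1},{"x": 0,"y": 0,"z": 3.8,"rx": 0,"ry": 0,"rz": 0,"hand": -1},{"x": 0,"y": 0,"z": 4.1,"rx": 0,"ry": 0,"rz": 0,"hand": -1},{"x": 0,"y": 0,"z": 4.1,"rx": 0,"ry": 0,"rz": 0,"hand": -1}]}}

```text
clock: 11.7
tool_pos: [0.5324, -0.064, 0.078]
tool_rot: [[-0.998, -0.056, -0.001], [-0.056, 0.998, 0.0], [0.001, 0.0, -1.0]]
contact_force: [-0.6, -0.1, 0.9]
width: -0.0001
```

```bash
python3 - <<'E'
from h import *
o=manip.get_obs(); print(o['clock'],o['tool_pos'],o['contact_force'])
a=manip.camera("side")[:,:,::-1]; cv2.imwrite("pics/d8.png",cv2.resize(a[145:285,215:415],None,fx=4,fy=4,interpolation=cv2.INTER_CUBIC))
a=manip.camera("scene")[:,:,::-1]; cv2.imwrite("pics/s8.png",cv2.resize(a[170:310,150:350],None,fx=4,fy=4,interpolation=cv2.INTER_CUBIC))
E
```

```text
11.7 [ 0.53240324 -0.06399749  0.07799334] [-0.6197433  -0.12422658  0.88196891]
```

View pics/d8.png

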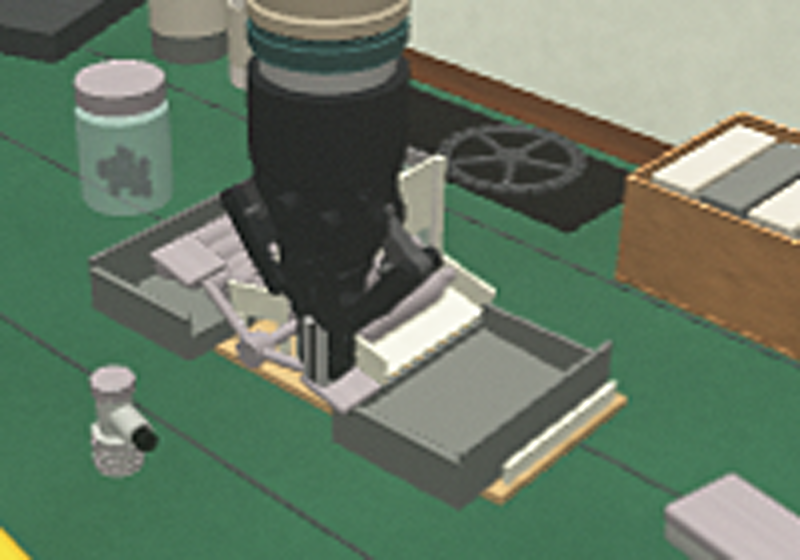

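View pics/s8.png

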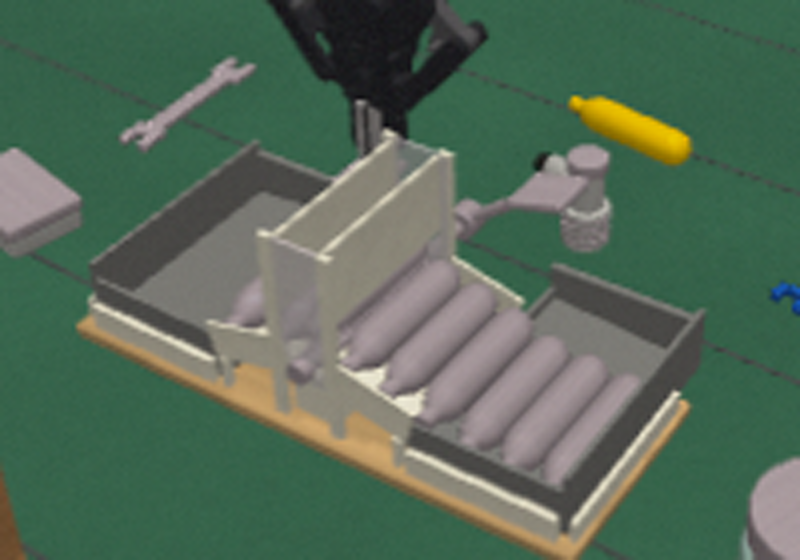

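The gate has snapped over and the first cartridge is rolling down the right chute, at side zoom (410,300). I'll press lightly onto the stop and wait for the rest.

{"fn": "servo_tool", "kwargs": {"rows": [{"x": 0,"y": 0,"z": 0.2,"rx": 0,"ry": 0,"rz": 0,"hand": -1},{"x": 0,"y": 0,"z": 0.4,"rx": 0,"ry": 0,"rz": 0,"hand": -1},{"x": 0,"y": 0,"z": 0.5,"rx": 0,"ry": 0,"rz": 0,"hand": -1},{"x": 0,"y": 0,"z": 0.5,"rx": 0,"ry": 0,"rz": 0,"hand": -1},{"x": 0,"y": 0,"z": 0.5,"rx": 0,"ry": 0,"rz": 0,"hand": -1},{"x": 0,"y": 0,"z": 0.5,"rx": 0,"ry": 0,"rz": 0,"hand": -1}]}}

```text
clock: 12.55
tool_pos: [0.5335, -0.0646, 0.0751]
tool_rot: [[-0.998, -0.056, 0.003], [-0.056, 0.998, -0.001], [-0.002, -0.001, -1.0]]
contact_force: [-1.6, -0.9, 11.6]
width: 0.0001
```

```bash
python3 - <<'E'
from h import *
o=manip.get_obs(); print(o['clock'],o['tool_pos'],o['contact_force'])
a=manip.camera("side")[:,:,::-1]; cv2.imwrite("pics/d9.png",cv2.resize(a[145:285,215:415],None,fx=4,fy=4,interpolation=cv2.INTER_CUBIC))
a=manip.camera("scene")[:,:,::-1]; cv2.imwrite("pics/s9.png",cv2.resize(a[170:310,150:350],None,fx=4,fy=4,interpolation=cv2.INTER_CUBIC))
E
```

```text
12.55 [ 0.53346424 -0.0645982   0.07510886] [-1.57669578 -0.85388397 11.57083411]
```

View pics/d9.png

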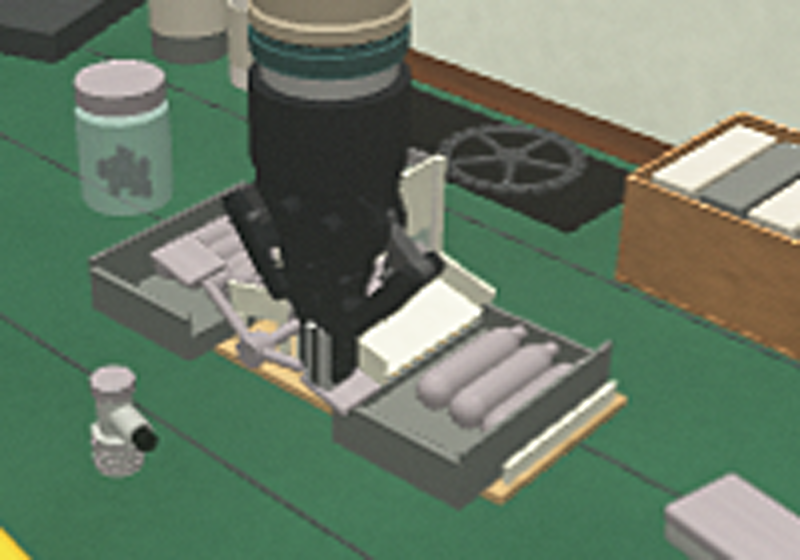

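View pics/s9.png

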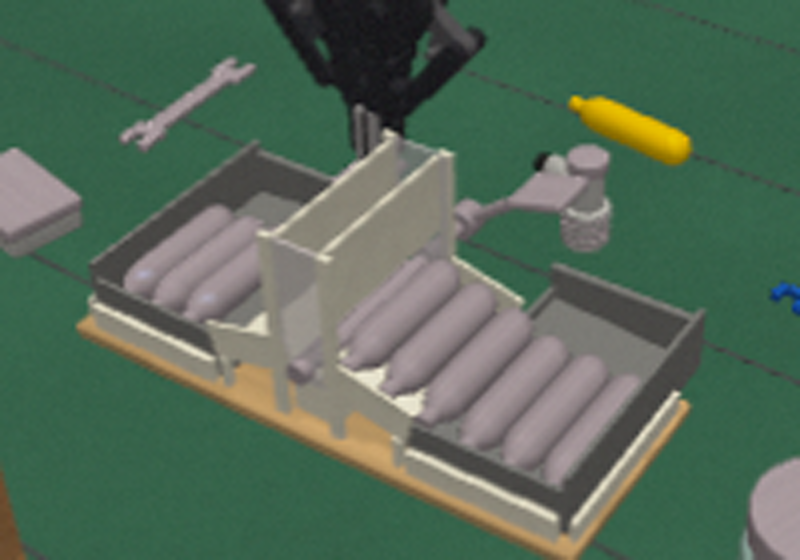

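All three lie in the right tray (side zoom 470,375 / 505,385 / 530,395), the six are still on the left, and the gate is at its stop with 11.6 N on it. I'll lift straight up.

{"fn": "servo_tool", "kwargs": {"rows": [{"x": 0,"y": 0,"z": -0.6,"rx": 0,"ry": 0,"rz": 0,"hand": -1},{"x": 0,"y": 0,"z": -2,"rx": 0,"ry": 0,"rz": 0,"hand": -1},{"x": 0,"y": 0,"z": -5,"rx": 0,"ry": 0,"rz": 0,"hand": -1},{"x": 0,"y": 0,"z": -9,"rx": 0,"ry": 0,"rz": 0,"hand": -1},{"x": 3,"y": 0,"z": -13,"rx": 0,"ry": 0,"rz": 0,"hand": -1},{"x": 7,"y": 0,"z": -15,"rx": 0,"ry": 0,"rz": 0,"hand": -1},{"x": 10,"y": 0,"z": -16,"rx": 0,"ry": 0,"rz": 0,"hand": -1},{"x": 10,"y": 0,"z": -16,"rx": 0,"ry": 0,"rz": 0,"hand": -1},{"x": 10,"y": 0,"z": -16,"rx": 0,"ry": 0,"rz": 0,"hand": -1},{"x": 10,"y": 0,"z": -16,"rx": 0,"ry": 0,"rz": 0,"hand": -1}]}}

```text
clock: 13.9
tool_pos: [0.4335, -0.0697, 0.2329]
tool_rot: [[-0.998, -0.056, -0.0], [-0.056, 0.998, 0.0], [0.0, 0.0, -1.0]]
contact_force: [1.2, -0.7, -0.4]
width: 0.0
```

```bash
python3 - <<'E'
from h import *
o=manip.get_obs(); print(o['clock'],o['tool_pos'],o['contact_force'])
A=[manip.camera(n) for n in ("side","scene")]; B=[manip.camera(n) for n in ("side","scene")]
print([np.abs(a.astype(int)-b)[170:310,215:415].max() for a,b in zip(A,B)])
d=A[0][145:285,215:415,::-1]; s=A[1][170:310,150:350,::-1]
cv2.imwrite("pics/d10.png",cv2.resize(d,None,fx=4,fy=4,interpolation=cv2.INTER_CUBIC))
cv2.imwrite("pics/s10.png",cv2.resize(s,None,fx=4,fy=4,interpolation=cv2.INTER_CUBIC))
E
```

```text
13.9 [ 0.43351565 -0.06968144  0.23292843] [ 1.19313388 -0.68947816 -0.42189646]
[np.int64(52), np.int64(15)]
```

View pics/d10.png

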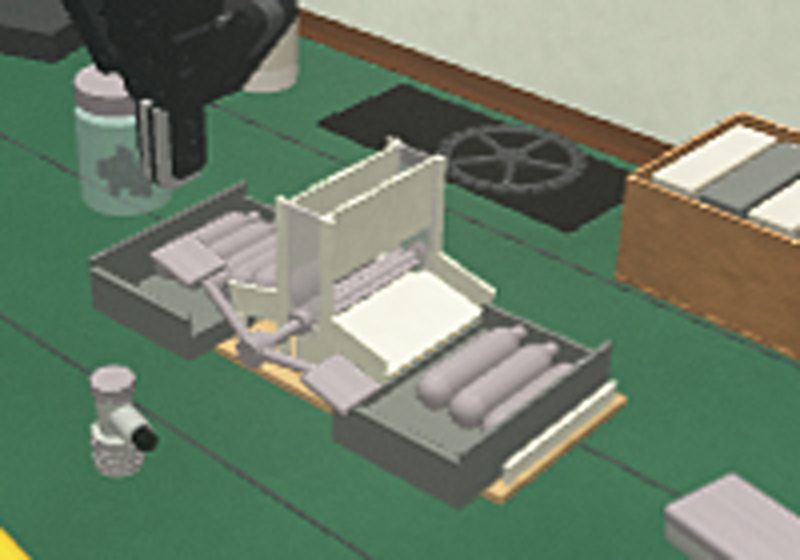

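View pics/s10.png

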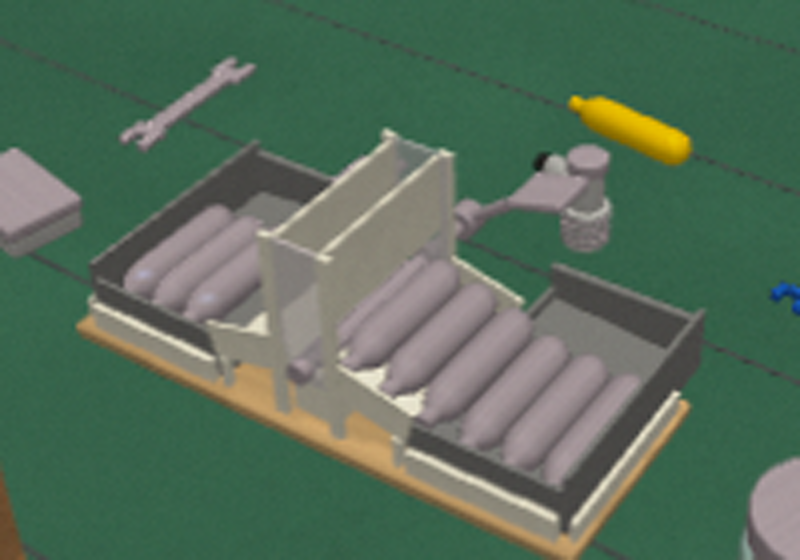

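The gate's right pad is down, three cartridges lie in the right tray, six are on the left and the magazine is empty. I'll do one last check of the tray position and of where the side-view difference of 52 came from.

```bash
python3 - <<'E'
from h import *
D=cam("side")
for P in onz(D,[(215+333/4,145+403/4),(215+462/4,145+464/4)],.045): print("right tray front corner",P.round(4))
for P in onz(D,[(215+92/4,145+262/4),(215+194/4,145+318/4)],.045): print("left tray front corner",P.round(4))
a=manip.camera("side").astype(int); b=manip.camera("side").astype(int)
d=np.abs(a-b).max(2); ys,xs=np.where(d>12); print(len(xs), d[215:285,290:375].max(), d[190:235,235:300].max())
a=manip.camera("scene").astype(int); c=cv2.imread("pics/scene0.png")[:,:,::-1].astype(int)
m=(np.abs(a-c).max(2)>40).astype(np.uint8); m=cv2.morphologyEx(m,cv2.MORPH_OPEN,np.ones((3,3)))
n,_,st,_=cv2.connectedComponentsWithStats(m); print(st[1:]); print(manip.get_obs()['clock'])
E
```

```text
right tray front corner [ 0.5366 -0.0657  0.045 ]
right tray front corner [ 0.5452 -0.146   0.045 ]
left tray front corner [0.5365 0.1377 0.045 ]
left tray front corner [0.5391 0.0471 0.045 ]
121 7 6
[[ 249    0   38   13  362]
 [ 427    0   16   28  202]
 [ 463    0   11   22  136]
 [ 249    8   38   20  399]
 [ 241   25   57  100 3046]
 [ 451   45    7   13   54]
 [ 402   59   53   66 1174]
 [ 342   97   27   40  844]
 [ 380   97   19   17  213]
 [ 371  104    4    4   15]
 [ 397  115   59   47 1310]
 [ 237  197   18   10  111]
 [ 219  213   12    7   62]
 [ 274  214   21    9  123]
 [ 174  221   40   37  641]
 [ 206  225    7    6   26]
 [ 271  225   30   13  193]
 [ 211  244    4    5   19]]
14.25
```

The tray area shows only noise between frames (at most 7 levels), and no other object has moved. The two tray fronts are not clearly consistent in the side view (8 mm), so I'll measure them better with the wrist camera.

```bash
python3 - <<'E'
from h import *
o=manip.get_obs(); print(o['clock'],o['tool_pos'].tolist(),o['tool_rot'].tolist())
np.savez("o11.npz",tool_pos=o['tool_pos'],tool_rot=o['tool_rot'])
a=manip.camera("wrist")[:,:,::-1]; cv2.imwrite("pics/w11.png",a)
a=cv2.imread("pics/w6.png"); cv2.imwrite("pics/w6z.png",cv2.resize(a[225:325,240:560],None,fx=2.5,fy=2.5,interpolation=cv2.INTER_CUBIC))
E
```

```text
14.25 [0.432922097488244, -0.06962872320087163, 0.23301966964779383] [[-0.998444441926407, -0.05575353625249462, -0.000489470742062542], [-0.05575367710011665, 0.9984445150642739, 0.0002789764919871666], [0.0004731554517371891, 0.0003058323215555994, -0.9999998412952422]]
```

View pics/w11.png

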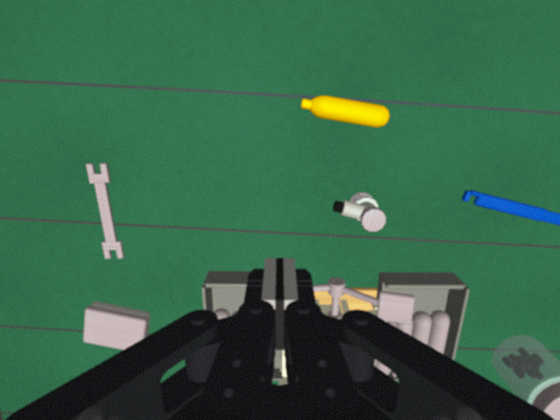

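View pics/w6z.png

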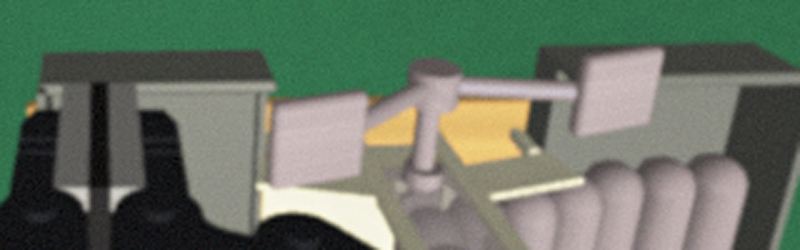

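In this view the tray fronts show as dark bands: the right one starts at row ~273 (columns 207–243), the left one at row ~273 (columns 380–460). I'll find the green-to-dark edge to sub-pixel accuracy.

```bash
python3 - <<'E'
from h import *
z=np.load("o11.npz"); W=cam("wrist",dict(z)); a=cv2.imread("pics/w11.png").astype(float)
g=cv2.GaussianBlur(a[:,:,1]-a[:,:,2],(0,0),.8)  # green minus red
def edge(c):
    col=g[262:285,c]; hi=col[:5].mean(); lo=col[-6:].min(); t=(hi+lo)/2
    i=np.argmax(col<t); return 262+i-1+(col[i-1]-t)/(col[i-1]-col[i])
R=[(c,edge(c)) for c in range(211,243,3)]; L=[(c,edge(c)) for c in range(385,456,5)]
PR=onz(W,R,.015);PL=onz(W,L,.015)
for P in (PR,PL):
    f=np.polyfit(P[:,1],P[:,0],1); print("mean",P.mean(0).round(4),"yaw",-f[0].round(4),"resid",np.std(P[:,0]-np.polyval(f,P[:,1])).round(5))
f=np.polyfit(np.r_[PR,PL][:,1],np.r_[PR,PL][:,0],1);print("joint yaw",-f[0], np.ptp(np.r_[PR,PL][:,0]-np.polyval(f,np.r_[PR,PL][:,1])))
E
```

```text
mean [ 0.5445 -0.1254  0.015 ] yaw 0.0437 resid 7e-05
mean [0.5342 0.0983 0.015 ] yaw 0.0348 resid 0.00067
joint yaw 0.045804226863892024 0.0031309208721722603
```

The two tray fronts lie on one line at yaw 0.046 (0.044 and 0.035 measured singly), so the tray is home to within about 2 mm. This agrees with the hard stop felt at 10 N. I'll hand in.

```bash
python3 - <<'E'
from cell import manip
print(manip.close_job()); print(manip.get_obs()['clock'])
E
```

```text
the job is handed in; nothing more can be done
None
the job is handed in; nothing more can be done
```

I pushed the right-hand tray home, rocked the gate over to the right, and all three waiting cartridges rolled into the right-hand tray. I handed the job in at about 14.3 s; no verdict was reported.

**Tray:** I pushed it in with the shut fingertips until it hit a hard stop, where 10 N moved it no further.

**Gate:** I pressed the raised right pad from above until it was on its stop, with 11.6 N on it. Then I lifted clear and drew the arm back.

**Last checks:**
- The pictures show three cartridges in the right-hand tray, six still on the left, the magazine empty, and the right pad staying down after release.
- Two frames taken just before handing in show no movement in the tray beyond image noise.
- I saw no other object move, and the arm was touching nothing.

**Disagreements:**
- A rough side-view reading of the tray fronts suggested the right tray might be about 8 mm out. A finer wrist-camera measurement put both fronts on one line to within about 2 mm, which agrees with the hard stop, so I took it as home.
- One side-view comparison differed by 52 levels. I put that down to the arm moving, because the tray area itself showed at most 7 in a repeat.
- My first two move calls were refused because the rows were incomplete; nothing moved.

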